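# Jack the axle clear of its rest and park the lever

## Robot

A 6-joint arm with a two-finger parallel gripper is mounted at the origin on the work surface. World frame = base frame: x ahead of the robot, y to its left, z up, the work surface at z = 0. Lengths are in mm, angles in rad, forces in N, time in s.
With the tool pointing down it reaches from about 275 to 1000 mm from the base axis. Payload 8.4 kg.
Tool frame: the origin (TCP) lies at the very end of the fingers, on their centre line; the grasp point (between the pads) lies 19 mm behind it; x points along the fingers, y is the direction in which the jaws open and shut, and the axes are right-handed (so a half turn about x gives the same grasp; the last joint's range is limited). The gripper opens to 85 mm and grips with 20 to 120 N. Pads are 22 mm wide; open, the fingers measure 114 mm over their backs; the gripper's body (76 mm by 85 mm) begins 54 mm behind the grasp point. The pads swing forward as they close: fully open they stand 13 mm farther back than shut.
Start: joints at [1.178, 0.353, 1.633, -0, 1.155, -0.002], TCP at [238.079, 577.881, 231.281] pointing down, gripper open.
Joint ranges: [-2.63, 2.63], [-0.92, 2.1], [0.06, 2.66], [-1.3, 4.44], [0, 2.69], [-3.02, 3.02]. Speed limits (rad/s): [2.22, 2.22, 2.79, 3.14, 3.14, 3.14].

## Interface

Orientations are given as [roll, pitch, yaw] about the fixed x, y, z axes, in that order (R = Rz(yaw) Ry(pitch) Rx(roll)).
In Python, from rig import r, grab_frame, camera_params, sign_off gives the robot as it stands.
- The arm moves only by the tool drive_tool, never from a script. Its argument "rows" is one flat list of numbers, 7 for each row, row after row: the shift along the tool's x, y, z in mm, then the turn, a rotation vector about the tool's x, y, z in degrees, then the opening in per cent of the stroke, from 0 (shut) to 100 (fully open). In form: [x, y, z, rx, ry, rz, fingers, x, y, z, rx, ry, rz, fingers, ...]. A call has 1 to 10 rows; each row is the pose to reach, as a shift and turn from the pose measured when the call began, along the tool's axes at that moment; what a row does not reach only later rows make up. A row lasts 1/8 s, in which the tool goes at most 62.5 mm and 10.7 degrees, less where a joint would pass 70% of its speed; a pose out of reach is approached as far as the arm can. A call with a gripper value outside its range is refused whole. The fingers move at their own pace and stop on an object; "newtons" is the grip in N (left out, the last holds). Time passes only in rows, so rows that repeat a pose let the fingers close. It gives the time, the measured TCP pose, the force and the opening at its end, in the units of the state.
- r.sense(): the state, without advancing time (a new reading comes with each control period).
- grab_frame(name): name is "scene" or "top" or "wrist"; returns the picture (420x560x3 uint8, red, green, blue); there is no depth.
- camera_params(name): a dict with "vertical_fov" (degrees; the focal length in pixels is half the picture's height over the tangent of half this angle, whatever the lens; pixels are square), "cx", "cy" (the principal point, pixels), "pose" (4x4, takes a point from camera to world coordinates); the wrist camera has in their place "tool_from_camera" (4x4, takes a point from camera to tool coordinates, whose origin is the TCP and whose axes are the tool frame's). Camera axes: x right, y down, z forward; pixel columns grow to the right and rows downward; lengths in mm; the calibration is good to about 2 mm. A picture is of the moment at which its call begins: read the wrist's pose just before it. camera_params takes no time and is no camera call.
- sign_off(): hands the job in, once; it reports no verdict.
The state is a dict: "clock": time; "qpos": joint angles; "qvel": joint speeds; "joint_efforts": joint torques, N m; "eef_pos": TCP position; "tcp_rot": TCP orientation; "contact_force": force on the tool from outside, world axes, zero at the start; "wrist_torque": the same for the moment, N m; "opening": opening from 0.0 (shut) to 1.0 (fully open).
Only numpy, scipy, OpenCV 4.12 (cv2) and the standard library are available. Lean on these libraries where they do the work, as an engineer would, in place of code of your own. Each camera call takes 0.05 s, during which the arm holds its last target.

## Task

Take the upright black hand grip of the red ratchet lever and pump it back and forth until the jack has lifted the brake-drum end of the axle just clear of its yellow rest block, by a few millimetres and at most about 15 mm (it cannot be let down again). Then swing the lever back past its spring catch so that it snaps in and stays parked against its stop, and let go. Leave the spray can, spanner and tray where they are.

Things in the scene. Friction and masses are not known exactly. Their poses are not given: they have to be found in the camera images.
- grip_center (a point): Centre of the upright black rubber hand grip at the lever's outer end: a round vertical sleeve, 28 mm across, 62 mm tall, that spins freely on its pin, so the hand need not turn with the lever. The red lever bar (24 mm wide, 12 mm thick) has its top 33 mm below this point. The grip travels level on a circle of 175 mm radius about the screw axis. Nothing stands above it.
- screw_axis (a point): Point on the vertical axis about which lever, ratchet wheel and jack screw turn, 32 mm below the height of grip_center. Its axes are the stand's: +x points away from the lever to the stand's far side, +y along the axle from the drum towards the grey pivot tower. The stand is a dark steel plate, fixed to the bench, with a blue jack body, a yellow catch post and two steel stop pins.
- lever (a joint): Lever angle, rad, growing counter-clockwise seen from above. 0: parked at the first stop, bar pointing 30 degrees from the stand's -x towards its +y. 0.76: far stop, 13.5 degrees from -x towards -y. Stops are rigid. Starts at 0.3 to 0.7. Coming back, the bar meets the spring catch at about 0.19, is on its peak at about 0.1, and snapped in below 0.05, where it stays.
- catch_ball (a point): Centre of the sprung steel ball, 16 mm across, on the yellow post, 130 mm from the screw axis. A rib under the lever bar rides over it and presses it down 4 mm. At the grip the back stroke needs only 1 to 3 N; pushing on into the catch adds a peak of about 6 to 9 N, then it gives way. Pumping strokes end where it begins to be felt, at about 0.2 rad.
- saddle_top (a point): Centre of the top of the steel saddle, 48 mm across, on the jack screw, right under the axle tube; starts 7 to 18 mm below it. Growing lever angle is the working stroke: from the catch to within 0.05 rad of the far stop and back turns the 16-tooth wheel one tooth, which lifts it 4 mm (the first stroke may give less or nothing). The screw does not run back.
- axle_underside (a point): Point on the underside of the dark axle tube (32 mm across) over the middle of the rest block: level with rest_top at the start, about 6 mm higher per tooth once the saddle carries the axle. The tube is hinged in the pivot tower 305 mm from here and carries a 170 mm steel brake drum (3.4 kg in all).
- rest_top (a point): Centre of the top of the yellow rest block (56 x 34 mm) on a steel post of the stand, on which the axle lies at first. The back stroke takes the pawl over the next tooth only if it is longer than about 0.42 rad; the pawl just clicks, the wheel stays. Force at the grip in a working stroke: 5 to 8 N moving, about 2 N paused in mid-stroke; when lifting the axle 3 N more moving, 4 N paused.
- spray_can: Green spray can standing on the bench, 62 mm in diameter, 190 mm tall; origin at the centre of its underside. A bystander.
- spanner: Steel open-ended spanner 200 mm long lying flat on the bench; origin at the middle of its underside. A bystander.
- nut_tray: Grey open plastic tray, 110 x 150 x 45 mm; origin at the centre of its underside. A bystander.

How it is judged:
By the outcome, as a careful person would: the job done as asked, in the order asked, and still so for the second after the job is handed in, with the robot touching nothing.
It also fails if it takes over 70 s, if anything falls off the work surface, if the arm or the gripper's body presses on something with over 40 N, if the wrist force passes 120 N, or if a joint passes its speed limit or range.

## Working session

There is one attempt and no reset: what is moved stays moved. The work goes in short steps, Python scripts to look and compute and a tool call to move; the robot and the scene stay as the last step left them, time stands still between calls to the robot, and variables do not carry over. Pictures are saved under pics/ and viewed, and the job is handed in when it is done.

Besides the shell and the picture viewer there is one more tool, called as name(argument=value, ...) on one line, values as JSON. drive_tool: Moves the arm, as the interface text tells. Its arguments: {"type":"object","properties":{"rows":{"type":"array","items":{"type":"number"}},"newtons":{"type":"number"}},"required":["rows"]}

```bash
mkdir -p pics; ls
python3 - <<'E'
from rig import r, grab_frame, camera_params
import cv2,json
print(r.sense())
for n in ["scene","top","wrist"]:
    f=grab_frame(n); cv2.imwrite(f"pics/{n}0.png",f[:,:,::-1]); print(n,camera_params(n))
E
```

```text
pics
{'clock': 0.0, 'qpos': array([ 1.17761971e+00,  3.53674384e-01,  1.63415563e+00,  1.27680485e-05,
        1.15516957e+00, -2.46843772e-03]), 'qvel': array([-0.00110922,  0.00049601,  0.00102861, -0.00021695,  0.00024331,
       -0.00047124]), 'joint_efforts': array([-3.48588183e-03, -6.05245399e+01, -3.42058825e+01, -4.24194559e-04,
        9.73952789e-03,  2.44919545e-05]), 'eef_pos': array([237.87893534, 577.44138247, 230.53608838]), 'tcp_rot': array([-1.58156191,  1.56938935, -1.97227526]), 'contact_force': array([-0.11226284, -0.46482865, -0.21056152]), 'wrist_torque': array([ 0.01963069, -0.01590767, -0.01807311]), 'opening': 0.9981356704915566}
scene {'vertical_fov': 49.698218117879236, 'cx': 279.2088503210333, 'cy': 206.49914447531378, 'pose': array([[-7.01192664e-01,  5.43078052e-01, -4.61947050e-01,
         1.04264895e+03],
       [ 7.12844500e-01,  5.21765153e-01, -4.68629752e-01,
         4.52374435e+02],
       [-1.34746598e-02, -6.57896158e-01, -7.52988100e-01,
         8.84641225e+02],
       [ 0.00000000e+00,  0.00000000e+00,  0.00000000e+00,
         1.00000000e
[... 203 characters left out ...]
99756669e-01,  2.20031800e-02,  1.56945743e-03,
        -1.62536063e+01],
       [-3.47066495e-03, -8.66362783e-02, -9.96233963e-01,
         1.27377418e+03],
       [ 0.00000000e+00,  0.00000000e+00,  0.00000000e+00,
         1.00000000e+00]])}
wrist {'vertical_fov': 62.41411053742659, 'cx': 281.61190486045075, 'cy': 208.7501209463241, 'tool_from_camera': array([[-2.50251066e-04, -2.87262386e-01,  9.57851898e-01,
        -1.42490649e+02],
       [ 9.99999529e-01,  8.26570884e-04,  5.09153527e-04,
         4.37690799e-01],
       [-9.37993147e-04,  9.57851574e-01,  2.87262044e-01,
        -7.29285356e+01],
       [ 0.00000000e+00,  0.00000000e+00,  0.00000000e+00,
         1.00000000e+00]])}
```

View pics/scene0.png

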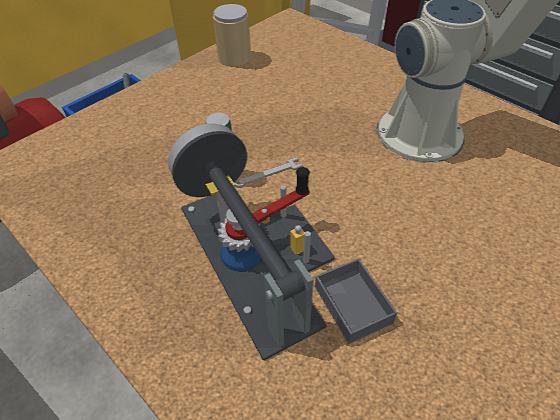

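View pics/top0.png

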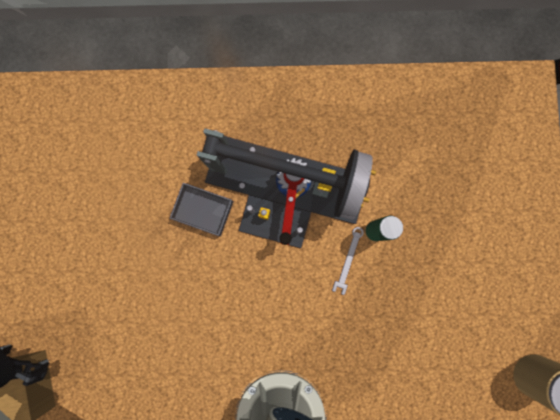

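View pics/wrist0.png

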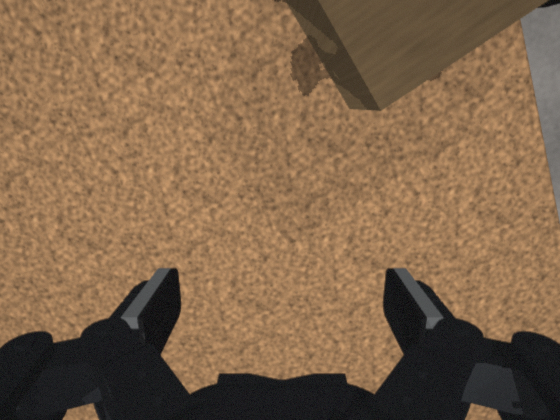

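The scene and top views show the stand about 400–600 mm ahead of the base, with the lever pointing back toward the robot. The grip is at about (303,180) in scene and (286,238) in top. I'll enlarge both.

Run:
```python
import cv2
a=cv2.imread("pics/scene0.png")[110:360,160:410]; cv2.imwrite("pics/s0c.png",cv2.resize(a,None,fx=2.4,fy=2.4,interpolation=cv2.INTER_CUBIC))
a=cv2.imread("pics/top0.png")[120:300,170:410]; cv2.imwrite("pics/t0c.png",cv2.resize(a,None,fx=3.2,fy=3.2,interpolation=cv2.INTER_CUBIC))
```

```text
(no output)
```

View pics/s0c.png

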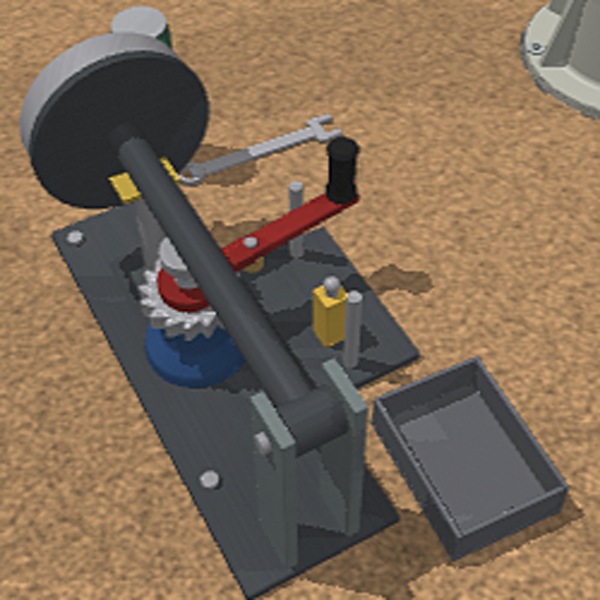

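View pics/t0c.png

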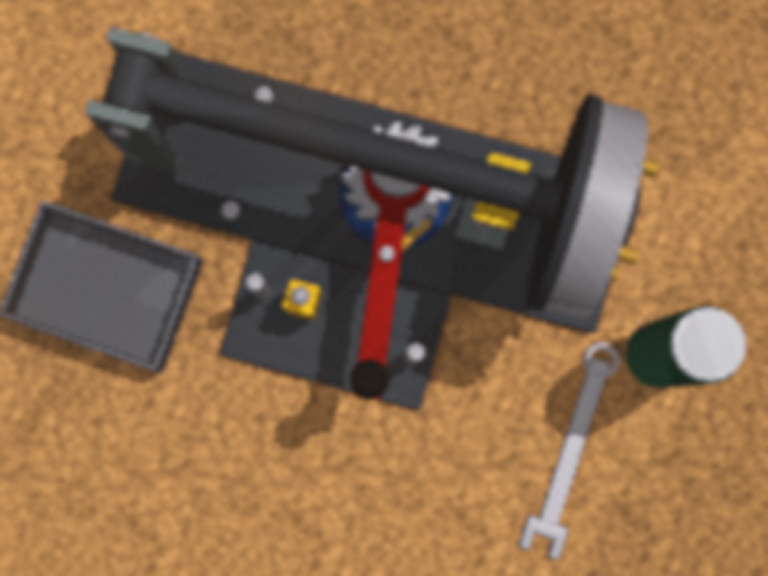

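```bash
cat > h.py <<'E'
import numpy as np, cv2
from rig import r, grab_frame, camera_params
from scipy.spatial.transform import Rotation as R
def ray(n,u,v,T=None):
    p=camera_params(n); f=210/np.tan(np.radians(p["vertical_fov"]/2))
    P=p["pose"] if T is None else T
    d=P[:3,:3]@np.array([(u-p["cx"])/f,(v-p["cy"])/f,1]); return P[:3,3],d/np.linalg.norm(d)
def tri(rays):
    A=sum(np.eye(3)-np.outer(d,d) for o,d in rays); b=sum((np.eye(3)-np.outer(d,d))@o for o,d in rays)
    x=np.linalg.solve(A,b); return x,[np.linalg.norm((np.eye(3)-np.outer(d,d))@(x-o)) for o,d in rays]
def atz(n,u,v,z,T=None):
    o,d=ray(n,u,v,T); return o+d*(z-o[2])/d[2]
def Ttool(s):
    T=np.eye(4); T[:3,:3]=R.from_euler('xyz',s["tcp_rot"]).as_matrix(); T[:3,3]=s["eef_pos"]; return T
S=lambda u,v:("scene",160+u/2.4,110+v/2.4)
Tp=lambda u,v:("top",170+u/3.2,120+v/3.2)
E
python3 - <<'E'
from h import *
np.set_printoptions(precision=1,suppress=True)
for n,a,b in [("griptop",(343,147),(370,376)),("bolt",(251,243),(387,253)),("ball",(331,285),(299,295)),("pinD",(296,187),(416,351)),("pinT",(355,297),(255,281)),("extTowerCorner",(418,355),(221,352)),("leverend",(357,203),(369,395))]:
    x,e=tri([ray(*S(*a)),ray(*Tp(*b))]); print(n,x,np.array(e))
for p in [(605,330),(420,408),(221,352),(115,200)]: print(atz(*Tp(*p),8))
print(camera_params("wrist")["tool_from_camera"])
E
```

```text
griptop [498.9 -23.5 177.4] [1.1 1.1]
bolt [603.4 -41.  114.7] [0.6 0.6]
ball [572.5  33.8  89. ] [0.2 0.2]
pinD [520.9 -63.1 111.6] [0.8 0.8]
pinT [582.3  70.2 112.8] [0.9 0.9]
extTowerCorner [528.8 109.7   6.2] [0.5 0.5]
leverend [483.3 -20.5  91.4] [4.3 4.3]
[ 541.4 -240.1    8. ]
[474.4 -70.2   8. ]
[529.  109.2   8. ]
[670.6 204.5   8. ]
[[  -0.    -0.3    1.  -142.5]
 [   1.     0.     0.     0.4]
 [  -0.     1.     0.3  -72.9]
 [   0.     0.     0.     1. ]]
```

Grip top is at z 177 and bar top at about 114. The ball lies 131 mm from the implied axis at (671,-52), with peak angle 0.103, so the geometry agrees with the spec. The lever is at about 0.65 rad. Next I compute the approach.

```bash
cat >> h.py <<'E'
C=np.array([671.5,-52.4]); PH0=46.9
def gpos(th):
    p=np.radians(PH0)-th; return C+175*np.array([-np.cos(p),np.sin(p)])
def theta(xy):
    d=np.array(xy)-C; return np.radians(PH0)-np.arctan2(d[1],-d[0]), np.hypot(*d)
def Rdown(yd): # tool y direction angle in world deg
    a=np.radians(yd); x=np.array([0,0,-1.]); y=np.array([np.cos(a),np.sin(a),0]); return np.c_[x,y,np.cross(x,y)]
def row(s,pos,yd=None):
    T=Ttool(s); sh=T[:3,:3].T@(np.array(pos)-T[:3,3])
    rv=np.zeros(3) if yd is None else np.degrees(R.from_matrix(T[:3,:3].T@Rdown(yd)).as_rotvec())
    return np.round(np.r_[sh,rv],1)
def st():
    s=r.sense(); T=Ttool(s); print("t",round(s["clock"],2),"pos",s["eef_pos"].round(1),"th,r",np.round(theta(s["eef_pos"][:2]),3),"F",s["contact_force"].round(1),"op",round(s["opening"],3),"q",s["qpos"].round(2)); return s
E
python3 - <<'E'
from h import *
s=st(); print(Ttool(s)[:3,:3].round(3))
for yd in(70,-110): print(yd,row(s,[498.9,-23.5,235],yd))
E
```

```text
t 0.15 pos [237.9 577.6 230.7] th,r [-1.49000e-01  7.64729e+02] F [ 0.3 -1.3 -0.9] op 1.0 q [ 1.18  0.35  1.63  0.    1.16 -0.  ]
[[-0.     0.381  0.925]
 [-0.001  0.925 -0.381]
 [-1.    -0.001 -0.   ]]
70 [-3.800e+00 -4.563e+02  4.702e+02 -2.400e+00 -0.000e+00  1.000e-01]
-110 [-3.800e+00 -4.563e+02  4.702e+02  1.776e+02  1.000e-01  0.000e+00]
```

drive_tool(rows=[-4,-456,470,-2.4,0,0,80,-4,-456,470,-2.4,0,0,80,-4,-456,470,-2.4,0,0,80,-4,-456,470,-2.4,0,0,80,-4,-456,470,-2.4,0,0,80,-4,-456,470,-2.4,0,0,80,-4,-456,470,-2.4,0,0,80,-4,-456,470,-2.4,0,0,80,-4,-456,470,-2.4,0,0,80,-4,-456,470,-2.4,0,0,80])

```text
clock: 1.4
eef_pos: [487.3, 2.5, 235.2]
tcp_rot: [-1.158, 1.57, -1.508]
contact_force: [1.4, 0.8, -0.1]
opening: 0.799
```

drive_tool(rows=[0,0,0,0,0,0,80])

```text
clock: 1.52
eef_pos: [488.5, -1.1, 235.1]
tcp_rot: [-0.875, 1.569, -1.229]
contact_force: [-0.7, 0.2, 0.4]
opening: 0.8
```

Run:
```python
from h import *
s=st(); print(row(s,[498.9,-23.5,235],70))
```

```text
t 1.52 pos [488.5  -1.1 235.1] th,r [  0.545 190.082] F [-0.7  0.2  0.4] op 0.8 q [-0.    0.13  1.91 -0.    1.09 -1.22]
[  0.1 -17.4  17.5  -0.3   0.1   0.1]
```

drive_tool(rows=[0,-17.4,17.5,-0.3,0,0,80,0,-17.4,17.5,-0.3,0,0,80,0,-17.4,17.5,-0.3,0,0,80])

```text
clock: 1.9
eef_pos: [498.2, -22.5, 234.9]
tcp_rot: [-1.484, 1.57, -1.833]
contact_force: [0.0, 0.3, -0.7]
opening: 0.803
```

Run:
```python
from h import *
s=st(); f=grab_frame("wrist"); cv2.imwrite("pics/w1.png",f[:,:,::-1])
T=Ttool(s)@camera_params("wrist")["tool_from_camera"]
# predicted pixel of grip top
p=camera_params("wrist"); fo=210/np.tan(np.radians(p["vertical_fov"]/2))
for q in ([498.9,-23.5,177],[572.5,33.8,89],[603.4,-41,114]):
    c=np.linalg.inv(T)@np.r_[q,1]; print(c[:2]/c[2]*fo+[p["cx"],p["cy"]])
np.save("T1.npy",T)
```

```text
t 1.9 pos [498.2 -22.5 234.9] th,r [  0.648 175.818] F [ 0.   0.3 -0.7] op 0.803 q [-0.05  0.15  1.89 -0.    1.1  -1.27]
[279.65677606 230.17915493]
[368.16575199 248.22509609]
[302.17387675 317.154531  ]
```

View pics/w1.png

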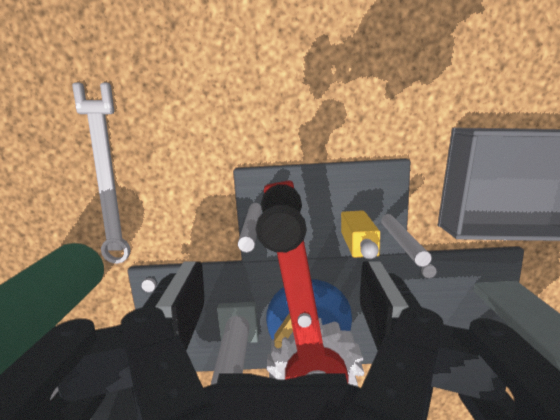

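Wrist view: grip top at (281,228), predicted (280,230); ball and bolt also match within a few px. Descending and gripping now.

drive_tool(rows=[50,-1,1,0,0,0,80,95,-1,1,0,0,0,80,106,-1,1,0,0,0,80,106,-1,1,0,0,0,50,106,-1,1,0,0,0,20,106,-1,1,0,0,0,20,106,-1,1,0,0,0,20,106,-1,1,0,0,0,20], newtons=50)

```text
clock: 2.95
eef_pos: [500.1, -23.8, 130.8]
tcp_rot: [-0.022, 1.568, -0.37]
contact_force: [-1.3, 0.4, 6.5]
opening: 0.315
```

Run:
```python
from h import *
s=st(); f=grab_frame("scene"); cv2.imwrite("pics/s1.png",f[:,:,::-1])
a=f[110:360,160:410,::-1]; cv2.imwrite("pics/s1c.png",cv2.resize(a,None,fx=2.4,fy=2.4,interpolation=cv2.INTER_CUBIC))
for th in (0.55,.45,.35,.25,.21): print(th,row(s,[*gpos(th),s["eef_pos"][2]]))
```

```text
t 2.95 pos [500.1 -23.8 130.8] th,r [  0.653 173.82 ] F [-1.3  0.4  6.5] op 0.315 q [-0.05  0.29  1.99 -0.    0.86 -1.27]
0.55 [-0.  17.7 -3.5  0.   0.   0. ]
0.45 [-0.  35.2 -4.   0.   0.   0. ]
0.35 [-0.  52.6 -2.8  0.   0.   0. ]
0.25 [-0.  69.8  0.2  0.   0.   0. ]
0.21 [ 0.  76.6  1.8  0.   0.   0. ]
```

View pics/s1c.png

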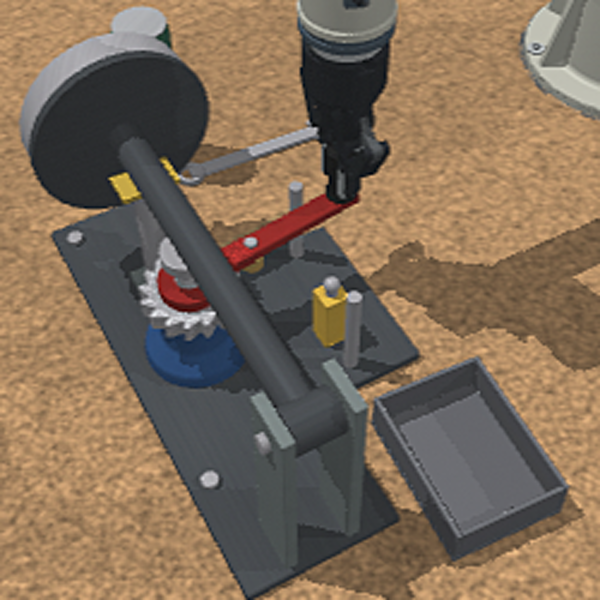

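Grip held, lever undisturbed at about 0.65. Now the back stroke to about 0.22, stopping before the catch.

drive_tool(rows=[0,9,-2,0,0,0,20,0,18,-3,0,0,0,20,0,26,-3.5,0,0,0,20,0,35,-3.5,0,0,0,20,0,44,-3,0,0,0,20,0,53,-2,0,0,0,20,0,61,-0.5,0,0,0,20,0,69,1,0,0,0,20,0,74,2,0,0,0,20,0,74,2,0,0,0,20])

```text
clock: 4.25
eef_pos: [527.4, 45.6, 130.8]
tcp_rot: [0.116, 1.568, -0.232]
contact_force: [0.4, 0.7, 0.8]
opening: 0.316
```

```bash
sed -i 's/^C=.*PH0/C=np.array([672.7,-52.6]); PH0/' h.py
cat >> h.py <<'E'
def stroke(s,a,b,n=8,r0=175):
    for t in np.linspace(a,b,n+1)[1:]:
        print(round(t,3),row(s,[*(C+(gpos(t)-C)*r0/175),s["eef_pos"][2]])[1:3])
def snap(name):
    f=grab_frame("scene"); cv2.imwrite(f"pics/{name}.png",f[:,:,::-1]); 
    a=f[110:360,160:410,::-1]; cv2.imwrite(f"pics/{name}c.png",cv2.resize(a,None,fx=2.4,fy=2.4,interpolation=cv2.INTER_CUBIC)); return f
E
python3 - <<'E'
from h import *
s=st(); print(theta(s["eef_pos"][:2]));stroke(s,theta(s["eef_pos"][:2])[0],0.74,9); snap("s2")
E
```

```text
t 4.25 pos [527.4  45.6 130.8] th,r [  0.224 175.391] F [0.4 0.7 0.8] op 0.316 q [ 0.08  0.33  1.93 -0.    0.88 -1.14]
(np.float64(0.22445335847889747), np.float64(175.3908120253932))
0.282 [-9.9 -1.8]
0.339 [-19.8  -3.4]
0.396 [-29.7  -4.4]
0.454 [-39.8  -4.9]
0.511 [-49.8  -4.8]
0.568 [-59.8  -4.1]
0.625 [-69.7  -2.8]
0.683 [-79.6  -1. ]
0.74 [-89.3   1.4]
```

View pics/s2c.png

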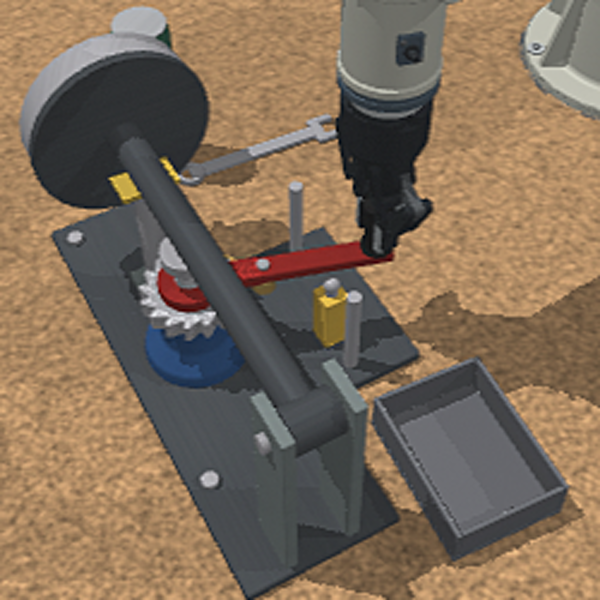

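drive_tool(rows=[0,-10,-2,0,0,0,20,0,-20,-3.5,0,0,0,20,0,-30,-4.5,0,0,0,20,0,-40,-5,0,0,0,20,0,-50,-5,0,0,0,20,0,-60,-4,0,0,0,20,0,-70,-3,0,0,0,20,0,-80,-1,0,0,0,20,0,-87,1,0,0,0,20,0,-87,1,0,0,0,20])

```text
clock: 5.55
eef_pos: [498.3, -37.2, 130.9]
tcp_rot: [0.264, 1.567, -0.086]
contact_force: [1.5, 3.1, -1.3]
opening: 0.313
```

Run:
```python
from h import *
s=st(); snap("s3"); stroke(s,theta(s["eef_pos"][:2])[0],0.21,9)
```

```text
t 5.55 pos [498.3 -37.2 130.9] th,r [  0.731 175.083] F [ 1.5  3.1 -1.3] op 0.313 q [-0.08  0.29  1.99 -0.    0.86 -1.3 ]
0.673 [ 9.9 -2.3]
0.615 [19.8 -4. ]
0.557 [29.9 -5.2]
0.499 [40.  -5.8]
0.441 [50.1 -5.8]
0.384 [60.2 -5.2]
0.326 [70.3 -4.1]
0.268 [80.3 -2.3]
0.21 [90.1 -0. ]
```

View pics/s3c.png

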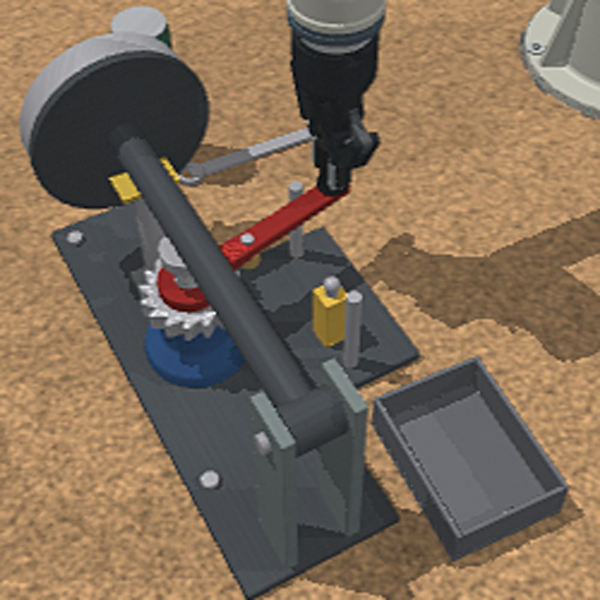

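drive_tool(rows=[0,10,-2.5,0,0,0,20,0,20,-4,0,0,0,20,0,30,-5,0,0,0,20,0,40,-6,0,0,0,20,0,50,-6,0,0,0,20,0,60,-5,0,0,0,20,0,70,-4,0,0,0,20,0,80,-2.5,0,0,0,20,0,88.5,-0.5,0,0,0,20,0,88.5,-0.5,0,0,0,20])

```text
clock: 6.85
eef_pos: [528.4, 47.0, 130.9]
tcp_rot: [0.381, 1.568, 0.032]
contact_force: [-1.6, 1.2, 2.0]
opening: 0.317
```

drive_tool(rows=[0,-10,-2,0,0,0,20,0,-20,-3.5,0,0,0,20,0,-30,-4.5,0,0,0,20,0,-40,-5.5,0,0,0,20,0,-50,-5.5,0,0,0,20,0,-60,-4.5,0,0,0,20,0,-70,-3.5,0,0,0,20,0,-80,-2,0,0,0,20,0,-89,0.5,0,0,0,20,0,-89,0.5,0,0,0,20])

```text
clock: 8.1
eef_pos: [498.3, -37.6, 130.8]
tcp_rot: [0.396, 1.567, 0.045]
contact_force: [-0.7, 2.8, 0.4]
opening: 0.319
```

Run:
```python
from h import *
s=st(); snap("s4")
ims=[cv2.imread(f"pics/{n}.png")[190:262,205:260] for n in ("s2","s3","s4")]
cv2.imwrite("pics/cmp.png",np.hstack([cv2.resize(i,None,fx=4.5,fy=4.5,interpolation=cv2.INTER_CUBIC) for i in ims]))
```

```text
t 8.1 pos [498.3 -37.6 130.8] th,r [  0.733 174.998] F [-0.7  2.8  0.4] op 0.319 q [-0.08  0.29  1.99  0.    0.86 -1.3 ]
```

View pics/cmp.png

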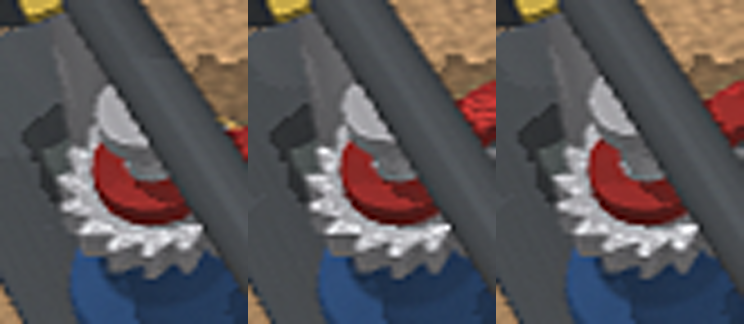

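The saddle rises roughly one tooth per stroke (top edge about 84→80→75 in the panels). Axle not moving yet, so I keep pumping.

drive_tool(rows=[0,10,-2.5,0,0,0,20,0,20,-4,0,0,0,20,0,30,-5,0,0,0,20,0,40,-6,0,0,0,20,0,50,-6,0,0,0,20,0,60,-5,0,0,0,20,0,70,-4,0,0,0,20,0,80,-2.5,0,0,0,20,0,88.5,-0.5,0,0,0,20,0,88.5,-0.5,0,0,0,20])

```text
clock: 9.4
eef_pos: [528.5, 47.0, 130.8]
tcp_rot: [0.6, 1.567, 0.25]
contact_force: [-4.6, 4.2, 2.4]
opening: 0.313
```

drive_tool(rows=[0,-10,-2,0,0,0,20,0,-20,-3.5,0,0,0,20,0,-30,-4.5,0,0,0,20,0,-40,-5.5,0,0,0,20,0,-50,-5.5,0,0,0,20,0,-60,-4.5,0,0,0,20,0,-70,-3.5,0,0,0,20,0,-80,-2,0,0,0,20,0,-88.5,0.5,0,0,0,20,0,-88.5,0.5,0,0,0,20])

```text
clock: 10.65
eef_pos: [498.5, -36.1, 130.8]
tcp_rot: [0.861, 1.568, 0.51]
contact_force: [-5.2, 3.5, 6.6]
opening: 0.317
```

```bash
cat >> h.py <<'E'
def cmpi(names,out):
    ims=[cv2.imread(f"pics/{n}.png") for n in names]
    cv2.imwrite(f"pics/{out}.png",np.hstack([cv2.resize(i[190:262,205:260],None,fx=4.5,fy=4.5,interpolation=cv2.INTER_CUBIC) for i in ims]))
    # drum displacement vs first (s2), subpixel template matching of drum region
    g0=cv2.cvtColor(ims[0],cv2.COLOR_BGR2GRAY).astype(np.float32)
    w=cv2.createHanningWindow((76,76),cv2.CV_32F)
    for n,i in zip(names,ims):
        g=cv2.cvtColor(i,cv2.COLOR_BGR2GRAY).astype(np.float32)
        for nm,(x0,x1,y0,y1) in dict(drum=(164,254,118,202),tube=(205,300,170,290)).items():
            M=np.eye(2,3,dtype=np.float32)
            try: c,M=cv2.findTransformECC(g0[y0:y1,x0:x1],g[y0:y1,x0:x1],M,cv2.MOTION_TRANSLATION,(3,200,1e-6),None,3); print(n,nm,M[:,2].round(2),round(c,4))
            except cv2.error as e: print("ecc fail")
E
python3 - <<'E'
from h import *
s=st(); snap("s5"); cmpi(["s2","s4","s5"],"cmp5")
E
```

```text
t 10.65 pos [498.5 -36.1 130.8] th,r [  0.724 174.966] F [-5.2  3.5  6.6] op 0.317 q [-0.08  0.29  1.99  0.    0.86 -1.3 ]
s2 drum [0. 0.] 1.0
s2 tube [-0.  0.] 1.0
s4 drum [-0.01 -0.05] 0.9977
s4 tube [-0.25 -0.11] 0.8439
s5 drum [-0.01 -0.05] 0.9978
s5 tube [-0.26 -0.13] 0.844
```

View pics/cmp5.png

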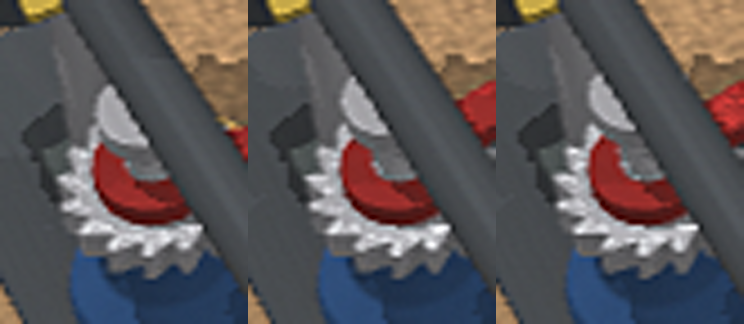

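drive_tool(rows=[0,10,-2.5,0,0,0,20,0,20,-4,0,0,0,20,0,30,-5,0,0,0,20,0,40,-6,0,0,0,20,0,50,-6,0,0,0,20,0,60,-5,0,0,0,20,0,70,-4,0,0,0,20,0,80,-2.5,0,0,0,20,0,87.5,-1,0,0,0,20,0,87.5,-1,0,0,0,20])

```text
clock: 11.95
eef_pos: [528.3, 47.0, 130.9]
tcp_rot: [0.792, 1.567, 0.443]
contact_force: [-1.0, 0.6, -1.8]
opening: 0.308
```

drive_tool(rows=[0,-10,-2,0,0,0,20,0,-20,-3.5,0,0,0,20,0,-30,-4.5,0,0,0,20,0,-40,-5.5,0,0,0,20,0,-50,-5.5,0,0,0,20,0,-60,-4.5,0,0,0,20,0,-70,-3.5,0,0,0,20,0,-80,-2,0,0,0,20,0,-89,0.5,0,0,0,20,0,-89,0.5,0,0,0,20])

```text
clock: 13.2
eef_pos: [498.3, -37.4, 130.8]
tcp_rot: [0.815, 1.565, 0.463]
contact_force: [-0.1, 6.3, -0.4]
opening: 0.321
```

Run:
```python
from h import *
s=st(); snap("s6"); cmpi(["s2","s4","s5","s6"],"cmp6")
for n in ("s2","s3","s4","s5","s6"): print(n,cv2.imread(f"pics/{n}.png")[200:220,230].mean(1).round().astype(int))
```

```text
t 13.2 pos [498.3 -37.4 130.8] th,r [  0.732 175.045] F [-0.1  6.3 -0.4] op 0.321 q [-0.08  0.29  1.99  0.    0.86 -1.3 ]
s2 drum [0. 0.] 1.0
s2 tube [-0.  0.] 1.0
s4 drum [-0.01 -0.05] 0.9977
s4 tube [-0.25 -0.11] 0.8439
s5 drum [-0.01 -0.05] 0.9978
s5 tube [-0.26 -0.13] 0.844
s6 drum [-0.2  -1.01] 0.981
s6 tube [-0.18 -0.19] 0.8323
s2 [ 75  74  75  75  71  68  67  59  49  92 152 156 171 167 165 163 163 165
 167 171]
s3 [ 75  75  73  73  71  67  67  58  47  92 156 156 170 166 163 162 164 166
 166 193]
s4 [ 75  76  74  72  71  69  65  58  46  91 157 157 171 165 163 163 167 172
 176  89]
s5 [ 76  75  74  73  69  68  65  57  46  93 157 157 169 165 165 167 173 160
  91  92]
s6 [ 75  75  73  71  69  66  60  49  65  81 161 172 166 166 168 176 153  89
  92  92]
```

View pics/cmp6.png

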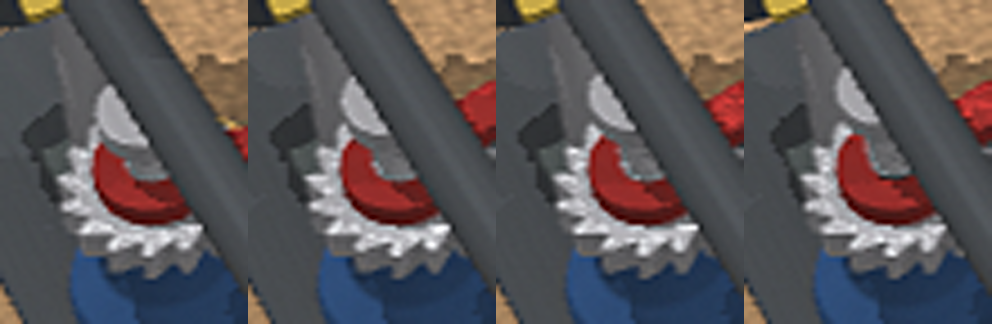

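```bash
python3 - <<'E'
from h import *
p=camera_params("scene"); fo=210/np.tan(np.radians(p["vertical_fov"]/2)); I=np.linalg.inv(p["pose"])
pr=lambda q:(lambda c:c[:2]/c[2]*fo+[p["cx"],p["cy"]])(I@np.r_[q,1])
xs=np.array([np.cos(np.radians(-16.9)),np.sin(np.radians(-16.9))]); ys=np.array([-xs[1],xs[0]])
# axle over axis; drum centre: pick along -ys from C matching pixel (207,163)
for d in (120,140,160,180,200):
    q=np.r_[C-d*ys,200]; print(d,pr(q),pr(q+[0,0,1])-pr(q))
E
python3 - <<'E'
import cv2,numpy as np
ims=[cv2.resize(cv2.imread(f"pics/{n}.png")[112:215,162:250],None,fx=4,fy=4,interpolation=cv2.INTER_CUBIC) for n in("s5","s6")]
cv2.imwrite("pics/dr6.png",np.hstack(ims))
E
```

```text
120 [211.29238863 164.11226823] [-0.05769836 -0.33283008]
140 [207.76316584 158.67206502] [-0.05967573 -0.33304698]
160 [204.31488024 153.35662437] [-0.06154771 -0.33316639]
180 [200.94477916 148.16170306] [-0.0633199  -0.33319474]
200 [197.65023332 143.08324816] [-0.06499757 -0.33313804]
```

View pics/dr6.png

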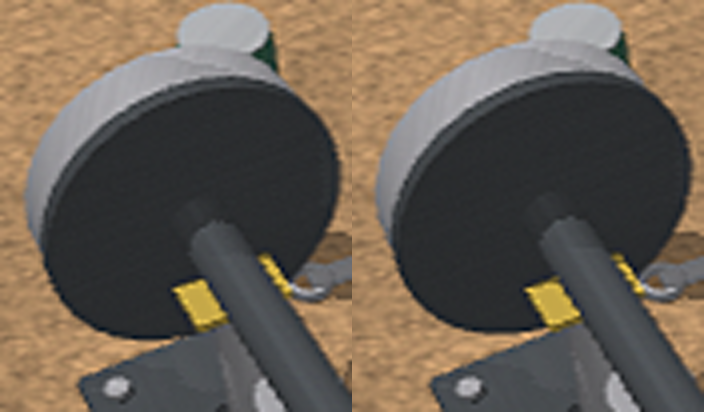

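```bash
cat >> h.py <<'E'
def lift(n,ref="s5"):
    A=[cv2.imread(f"pics/{m}.png").astype(float).mean(2) for m in (ref,n)]
    out=[]
    for c in list(range(180,200)):
        z=[]
        for g in A:
            col=g[185:206,c]; lo=col[:4].mean(); hi=100; k=np.where((col[:-1]<(lo+75)/2+0)&(col[1:]>=(lo+75)/2))[0]
            if len(k)==0: break
            k=k[0]; t=(lo+75)/2; z.append(185+k+(t-col[k])/(col[k+1]-col[k]))
        if len(z)==2: out.append(z[1]-z[0])
    o2=[]
    for c in range(178,232): # face top edge: rim grey -> dark face
        z=[]
        for g in A:
            col=g[122:165,c]; k=[j for j in range(len(col)-1) if col[j]>=70>col[j+1]]
            if not k: break
            k=k[0]; z.append(122+k+(col[k]-70)/(col[k]-col[k+1]))
        if len(z)==2: o2.append(z[1]-z[0])
    m1=np.median(out) if out else None; m2=np.median(o2) if o2 else None
    print(n,"bottom edge",np.round(out,1),m1,"top edge",np.round(o2,1),m2)
E
python3 - <<'E'
from h import *
lift("s4");lift("s6")
E
```

```text
s4 bottom edge [ 0. -0. -0.  0. -0.  0. -0. -0.  0.  0. -0. -0. -0.  0. -0. -0. -0.  0.
  0.  0.] -0.00020630063700366463 top edge [ 0.  -0.   0.   0.  -0.   0.  -0.  -0.  -0.  -0.   0.   0.  -0.   0.
 -0.   0.   0.  -0.   0.   0.   0.   0.  -0.  -0.  -0.  -0.  -0.  -0.
  0.  -0.   0.   0.   0.1 -0.  -0.  -0.   0.   0.  -0.   0.  -0.   0.
 -0.   0.   0.   0.1 -0.   0.  -0.   0.  -0.   0.   0.   0. ] 0.00012805567330076428
s6 bottom edge [-1.5 -1.2 -1.3 -1.  -1.2 -1.3 -1.7 -1.2 -1.  -1.7 -1.4 -1.3 -1.3 -1.7
 -1.7 -1.8 -1.8 -1.8 -1.9 -1.9] -1.4729772586351402 top edge [-2.  -1.8 -1.3 -1.  -2.  -2.  -2.  -2.  -2.  -1.  -1.  -1.  -4.5 -2.
 -1.  -2.1  1.3 -1.  -2.  -1.  -2.  -1.  -2.  -1.  -2.  -2.1 -0.9 -2.
 -3.5 -1.  -1.  -2.  -1.8 -1.  -1.2 -2.  -2.  -2.  -1.8 -1.8 -1.8 -1.
 -1.1 -1.8 -1.6 -1.6 -1.9  5.2 -0.  -0.  -0.  -1.6 -0.1 -1.7] -1.749380624050474
```

The axle is clearly lifting: drum edges are up 1.5–1.7 px, which is about 4.5–5 mm at the drum and 4 mm over the rest. Paused force is also up, at 6 N. I'll do the back stroke to 0.25, then recheck with the lever unloaded before parking.

drive_tool(rows=[0,10,-2.5,0,0,0,20,0,20,-4,0,0,0,20,0,30,-5,0,0,0,20,0,40,-6,0,0,0,20,0,50,-6,0,0,0,20,0,60,-5,0,0,0,20,0,70,-4,0,0,0,20,0,80,-2.5,0,0,0,20,0,83,-1.5,0,0,0,20,0,83,-1.5,0,0,0,20])

```text
clock: 14.5
eef_pos: [525.0, 41.8, 130.9]
tcp_rot: [1.052, 1.566, 0.701]
contact_force: [-4.0, 3.2, -2.9]
opening: 0.316
```

Run:
```python
from h import *
s=st(); snap("s7"); lift("s7"); f=grab_frame("wrist"); cv2.imwrite("pics/w7.png",f[:,:,::-1]); 
f=grab_frame("top")[:,:,::-1]; cv2.imwrite("pics/top7.png",f)
g=cv2.imread("pics/top0.png"); cv2.imwrite("pics/tt7.png",np.hstack([cv2.resize(i[140:235,310:390],None,fx=4.5,fy=4.5,interpolation=cv2.INTER_CUBIC) for i in(g,f)]))
cv2.imwrite("pics/sr7.png",np.hstack([cv2.resize(cv2.imread(f"pics/{n}.png")[170:215,195:245],None,fx=8,fy=8,interpolation=cv2.INTER_CUBIC) for n in("s5","s7")]))
stroke(s,theta(s["eef_pos"][:2])[0],-0.005,9)
```

```text
t 14.5 pos [525.   41.8 130.9] th,r [  0.25  175.257] F [-4.   3.2 -2.9] op 0.316 q [ 0.07  0.32  1.94  0.    0.88 -1.15]
s7 bottom edge [-1.6 -1.3 -1.3 -1.  -1.2 -1.3 -1.7 -1.2 -1.  -1.7 -1.4 -1.3 -1.3 -1.7
 -1.7 -1.8 -1.8 -1.8 -1.9 -1.9] -1.4767486665397058 top edge [-2.  -1.8 -1.3 -1.  -2.  -2.  -2.  -2.  -2.  -1.  -1.  -1.  -4.5 -2.
 -0.9 -2.1  1.3 -1.  -2.  -0.9 -2.  -0.9 -2.  -1.  -2.  -2.1 -0.9 -2.
 -3.5 -1.  -1.1 -1.9 -1.7 -0.9  0.7 -1.9 -1.9 -1.9 -1.7 -1.8 -1.7 -0.9
 -1.  -1.7 -1.5 -1.5 -1.8  6.1 -0.  -0.   0.  -0.9  0.  -1.6] -1.6255177447313258
0.222 [4.8 1.4]
0.193 [9.6 2.7]
0.165 [14.3  4.1]
0.137 [19.   5.6]
0.108 [23.7  7.3]
0.08 [28.3  9.1]
0.052 [32.9 11. ]
0.023 [37.4 13.1]
-0.005 [41.8 15.3]
```

View pics/sr7.png

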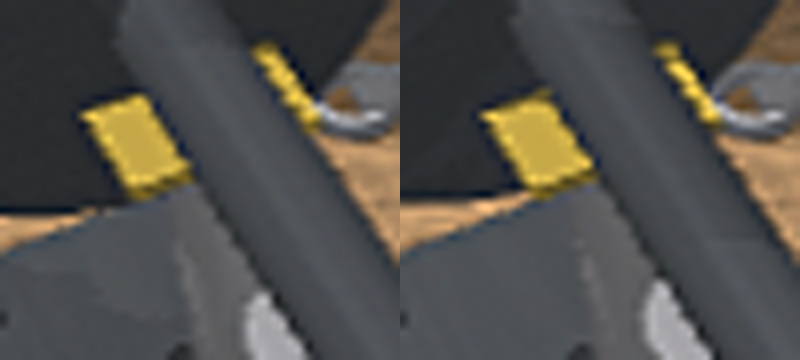

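View pics/tt7.png

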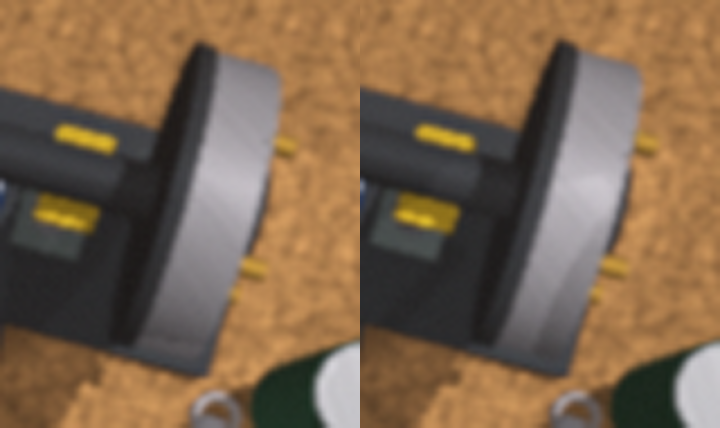

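View pics/w7.png

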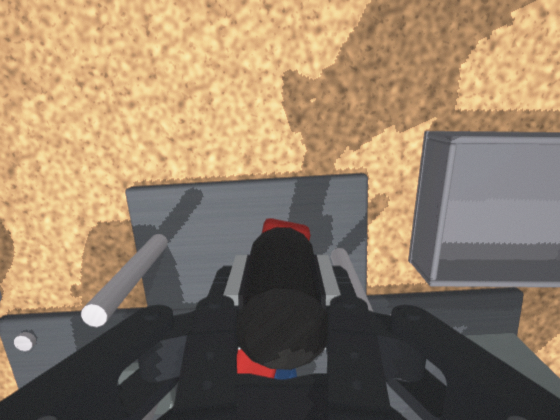

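The lift is unchanged with the lever unloaded: 4.5–5 mm at the drum, about 4 mm at the rest block, and the tube no longer casts into the block. Next I park the lever past the catch.

drive_tool(rows=[0,5,1.5,0,0,0,20,0,9.5,2.5,0,0,0,20,0,14.5,4,0,0,0,20,0,19,5.5,0,0,0,20,0,23.5,7,0,0,0,20,0,28.5,9,0,0,0,20,0,33,11,0,0,0,20,0,37.5,13,0,0,0,20,0,41,15,0,0,0,20,0,41,15,0,0,0,20])

```text
clock: 15.9
eef_pos: [553.0, 75.7, 130.9]
tcp_rot: [1.291, 1.566, 0.939]
contact_force: [-4.7, 3.3, -3.4]
opening: 0.315
```

Run:
```python
from h import *
s=st(); snap("s8"); lift("s8")
```

```text
t 15.9 pos [553.   75.7 130.9] th,r [-2.00000e-03  1.75467e+02] F [-4.7  3.3 -3.4] op 0.315 q [ 0.13  0.37  1.87  0.    0.9  -1.09]
s8 bottom edge [-1.6 -1.3 -1.4 -1.  -1.2 -1.3 -1.7 -1.2 -1.  -1.7 -1.4 -1.3 -1.3 -1.7
 -1.7 -1.7 -1.8 -1.8 -1.8 -1.8] -1.466123468013123 top edge [-2.  -1.8 -1.3 -1.  -2.  -2.  -2.  -1.9 -2.  -1.  -1.  -1.  -4.5 -2.
 -0.9 -2.1  1.3 -1.  -2.  -1.  -2.  -0.9 -2.  -0.9 -2.  -2.1  1.4 -2.
 -3.4  1.2  0.7 -1.9 -1.7 -0.9  0.7 -1.9 -1.9 -1.9 -1.7 -1.8 -1.6 -0.9
 -1.  -1.7 -1.4 -1.5 -1.7  6.1 -0.  -0.   0.  -0.9  0.  -1.6] -1.6392063492063471
```

View pics/s8c.png

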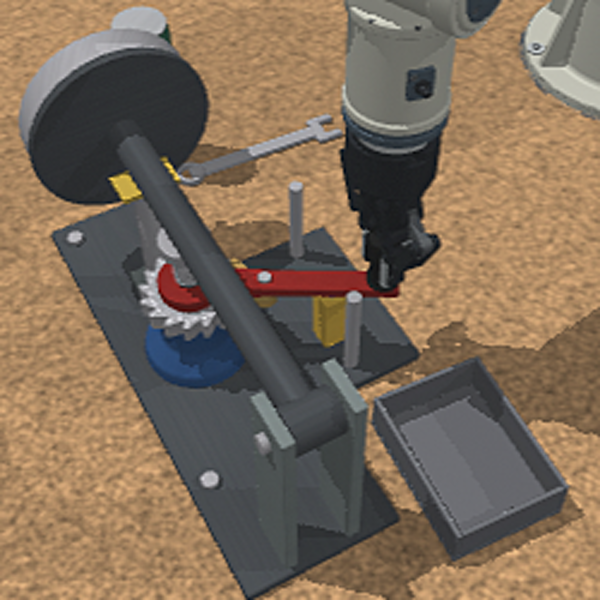

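The lever now covers the ball and lies against the tower-side stop pin (estimated θ ≈ 0). I open the fingers and retreat straight up.

drive_tool(rows=[0,0,0,0,0,0,50,0,0,0,0,0,0,75,0,0,0,0,0,0,75,0,0,0,0,0,0,75,-25,0,0,0,0,0,75,-60,0,0,0,0,0,75,-110,0,0,0,0,0,75,-150,0,0,0,0,0,75,-150,0,0,0,0,0,75])

```text
clock: 17.08
eef_pos: [554.5, 75.3, 284.6]
tcp_rot: [0.808, 1.56, 0.456]
contact_force: [0.1, -0.0, -1.3]
opening: 0.753
```

Run:
```python
from h import *
np.set_printoptions(precision=2,suppress=True)
s=st(); snap("s9"); lift("s9"); print(row(s,[400,200,300]))
f=grab_frame("wrist"); cv2.imwrite("pics/w9.png",f[:,:,::-1])
T=Ttool(s)@camera_params("wrist")["tool_from_camera"]; np.save("T9.npy",T)
```

```text
t 17.07 pos [554.5  75.3 284.6] th,r [ -0.01 174.14] F [ 0.1 -0.  -1.3] op 0.753 q [ 0.13  0.2   1.72  0.    1.21 -1.09]
s9 bottom edge [-1.6 -1.3 -1.4 -1.  -1.2 -1.3 -1.7 -1.2 -1.1 -1.7 -1.4 -1.4 -1.3 -1.7
 -1.7 -1.8 -1.8 -1.8 -1.9 -1.9] -1.4810359291932542 top edge [-2.  -1.8 -1.2 -1.  -2.  -2.  -2.  -1.9 -2.   1.6 -0.9  1.5 -4.4 -2.
  1.5 -2.   1.4  1.6 -2.   1.5 -2.   1.4 -2.   1.5 -2.  -2.   1.4 -2.
 -3.4  1.2  0.7 -1.9 -1.8 -0.9  0.7 -1.9 -1.9 -1.9 -1.7 -1.8 -1.7 -0.9
 -1.  -1.7 -1.5 -1.5 -1.8  6.1 -0.1 -0.   0.  -1.   0.1 -1.6] -1.6343129402341532
[ -16.3   63.9 -187.9    0.     0.     0. ]
```

View pics/w9.png

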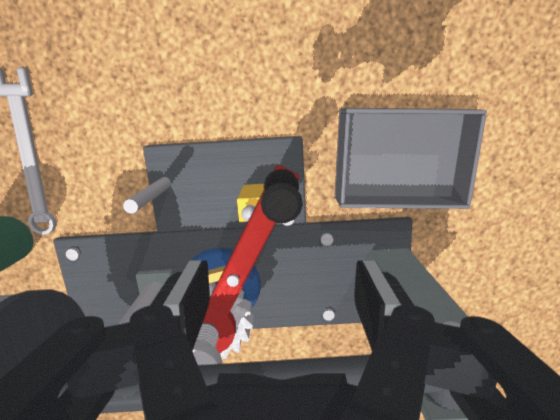

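View pics/s9c.png

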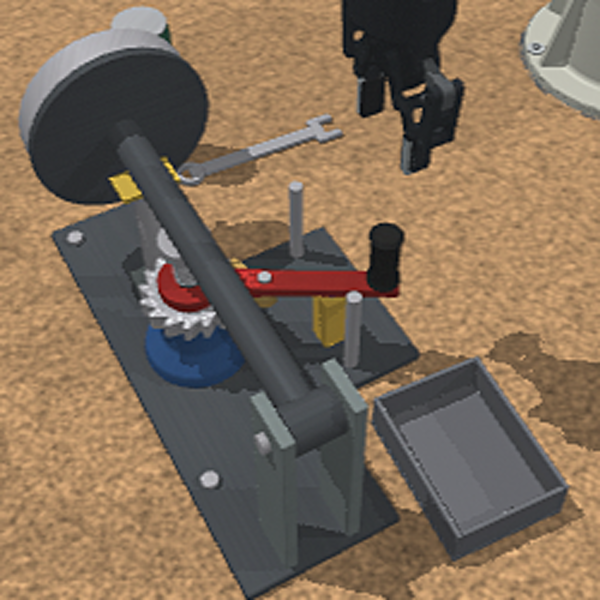

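Wrist view: the lever bar lies beyond the ball (ball at (248,212), bar to its right) against the stop pin at (288,220). The grip top is at (282,202). Now a numeric check of the angle.

Run:
```python
from h import *
T=np.load("T9.npy"); x=atz("wrist",282,202,177,T); print(x,theta(x[:2]))
b=tri([ray(*S(387,232)),ray("wrist",282,202,T)]); print(b,theta(b[0][:2]))
b=tri([ray(*S(264,276)),ray("wrist",233,282,T)]); print("bolt",b,theta(b[0][:2]))
```

```text
[552.83354243  77.69984125 177.        ] (np.float64(-0.008520381001818955), np.float64(177.0480620628011))
(array([551.73020936,  77.80766119, 181.62317666]), [np.float64(0.33908201008245226), np.float64(0.3390820100825406)]) (np.float64(-0.004365736781415941), np.float64(177.87593526100494))
bolt (array([6.27035943e+02, 6.12580342e-01, 1.23276769e+02]), [np.float64(0.640525794871921), np.float64(0.6405257948719649)]) (np.float64(-0.04303378624952492), np.float64(70.11978901186737))
```

```bash
python3 -c "
from rig import sign_off
print(sign_off())"
```

```text
the job is handed in; nothing more can be done
None
```

I pumped the lever with four working strokes, parked it past the spring catch, let go and withdrew about 150 mm straight up. I handed the job in at about 17 s of the 70 s allowed.

**Lift:** the drum edges rose about 1.5–1.7 px after the last stroke, which is about 4.5–5 mm at the drum. That makes an estimated 4 mm of clearance over the rest block. The drum stayed put when I unloaded the lever, after parking and after release. This comes from small pixel shifts in the scene camera, so it is good to about ±1 mm. A separate image-alignment (ECC) fit, which is pulled low by the still background, gave only about 3 mm at the drum.

**Parking:** the lever measures 0 ± 0.01 rad at the grip and is beyond the ball, against the stop pin, after letting go. A rougher check on the lever's bolt gave −0.04 rad, which is within how well I could read it.

**Bystanders:** the gripper never went near the spray can, spanner or tray, and they look unmoved in the last pictures.

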